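# Dress the rotor-hub stand and hold its lock rod open

## Task

Thread the wide blue ring and then the narrow orange ring down the steel spindle of the hub stand, fully home (blue resting flat on the hub, orange flat on blue), and let go of them. Then take the black knob of the spring-loaded lock rod and pull it straight out until its yellow pointer stands over the red mark, and finish while holding it there against the spring. Leave the tube rack, specimen jar and timer where they are.

Things in the scene. Friction and masses are not known exactly. Their poses are not given: they have to be found in the camera images.
- stand: Aluminium base plate 130 x 350 x 8 mm, fixed, yaw varies. Origin: centre of its underside; x across, y along, z up. Spindle at y +110 mm; lock rod at the other end. The rod (8 to 11 mm thick) runs along y from hub to knob, 24 mm above the bench, through a fixed white sleeve (20 mm thick, y +15 to +60 mm).
- seat (a point): Centre of the hub's flat top, 46 mm above the bench, where the rings come to rest (stand frame x 0, y +110, z 46 mm). The hub is a dark steel cylinder 38 mm across; from its top a bright steel spindle 16 mm across rises another 50 mm (top at 96 mm above the bench), its uppermost 8 mm tapered to 8 mm across.
- wide_ring_c (a point): Centre (half-way up) of the wide blue plastic ring: outside 56 mm, bore 21 mm, 22 mm high, about 60 g, lying flat on the bench left or right of the stand. Home when this point is 11 mm above the seat. z is the ring's axis.
- wide_ring: The same blue ring; origin at the centre of its underside.
- narrow_ring_c (a point): Centre (half-way up) of the narrow orange plastic ring: outside 42 mm, bore 21 mm, 22 mm high, about 60 g, lying flat on the bench on the other side of the stand from the blue one. Home on top of the blue ring when this point is 33 mm above the seat. z is the ring's axis.
- narrow_ring: The same orange ring; origin at the centre of its underside.
- lock_rod: Telescoping lock rod. Origin: centre of its upright black knob, 24 mm across, 15 to 70 mm above the bench (origin at 45). Slides along the stand's y only: at rest at stand x 0, y -50 mm, pulled towards -y, at most 95 mm. An inner spring draws it back, about 3 N at rest, 0.9 N more per cm (7 to 10 N at the mark); no latch.
- pointer (a point): Centre of the tip end of the yellow pointer bar, 3 mm wide, that sticks out 50 mm from the knob's axis towards the stand's +x, 15 mm above the bench, at the same stand y as the knob's axis; it moves with the rod.
- mark_clip: Red mark on the white scale of the base plate: a flat strip 20 mm along the stand's x, 12 mm along the stand's y, same axes as the stand, 1.5 mm thick, fixed. Origin at its underside's centre. It lies at stand x +50 mm and somewhere 45 to 75 mm further out (-y) than the pointer at rest.
- mark (a point): Centre of the red mark. The pointer is right when its y in the mark's frame is 0.
- tube_rack: Bystander: aluminium tube rack 100 x 160 x 60 mm holding capped sample tubes up to 98 mm high; origin at the centre of its underside.
- specimen_jar: Bystander: white specimen jar with an orange lid, 60 mm across, 75 mm high; origin at the centre of its underside.
- timer: Bystander: flat white bench timer 60 x 80 x 23 mm; origin at the centre of its underside.
Not all that is in view belongs to the job. Of the things shaped like the narrow_ring, the orange one is meant.

How it is judged (in metres and radians):
On the way, in this order (a step that is already met when the one before it is completed fails the run):
1. the blue ring is threaded fully home on the hub and let go (horizontal distance between wide_ring_c and seat below 0.005 m and z of wide_ring_c in the frame of seat between 0.008 and 0.014 m and angle between wide_ring_c's own z axis and vertical below 0.1 rad and contact force between the fingers and wide_ring below 0.1 N), for 0.2 s.
2. the orange ring is threaded fully home on the blue one and let go (all of step 1 and horizontal distance between narrow_ring_c and seat below 0.005 m and z of narrow_ring_c in the frame of seat between 0.03 and 0.036 m and angle between narrow_ring_c's own z axis and vertical below 0.1 rad and contact force between the fingers and narrow_ring below 0.1 N), for 0.2 s.
At the end, for the whole second after the job is handed in: Rings at rest and let go: blue 11 mm, orange 33 mm (centres, +/- 3) above the seat, within 5 mm of the spindle axis and 0.1 rad of level. Pointer middle within 6 mm of the red mark centre along the rod, rod still and gripped by the fingers (over 2 N) to the end (all of step 2 and linear speed of each of wide_ring, narrow_ring below 0.02 m/s and y of pointer in the frame of mark between -0.006 and 0.006 m and contact force between the fingers and lock_rod above 2 N and linear speed of lock_rod below 0.01 m/s); the arm keeps its last pose, push and grip.
It fails at once if the tube rack is moved by more than 2 cm or tipped (distance of tube_rack from where it was at the start of the episode above 0.02 m or angle between tube_rack's own z axis and vertical above 0.3 rad).
It fails at once if the specimen jar is moved by more than 2 cm or tipped (distance of specimen_jar from where it was at the start of the episode above 0.02 m or angle between specimen_jar's own z axis and vertical above 0.3 rad).
It fails at once if the timer is moved by more than 2 cm or tipped (distance of timer from where it was at the start of the episode above 0.02 m or angle between timer's own z axis and vertical above 0.3 rad).
It also fails if it takes over 72 s, if anything falls off the work surface, if the arm or the gripper's body presses on something with over 40 N, if the wrist force passes 120 N, or if a joint passes its speed limit or range.

## Robot

A 6-joint arm with a two-finger parallel gripper is mounted at the origin on the work surface. World frame = base frame: x ahead of the robot, y to its left, z up, the work surface at z = 0. Lengths are in mm, angles in rad, forces in N, time in s.
With the tool pointing down it reaches from about 325 to 875 mm from the base axis. Payload 4.4 kg.
Tool frame: the origin (TCP) lies on the centre line of the jaws, within the pads' length; the fingertips stand ahead of it and the grasp point (between the pads) lies 6 mm ahead of it (ctrl.tcp_to_tips is the z of the fingertips in the tool frame, in mm); z points along the fingers, y is the direction in which the jaws open and shut (so a half turn about z gives the same grasp; the last joint's range is limited). The gripper opens to 85 mm and grips with 20 to 120 N. Pads are 22 mm wide; open, the fingers measure 114 mm over their backs; the gripper's body (76 mm by 85 mm) begins 54 mm behind the grasp point. The pads swing forward as they close: fully open they stand 13 mm farther back than shut.
Start: joints at [1.046, 0.207, 1.542, -0, 1.393, -0.15], TCP at [210.509, 535.083, 256.282] pointing down, gripper open.
Joint ranges: [-2.73, 2.73], [-0.86, 2.22], [0.23, 2.46], [-1.11, 4.25], [0.08, 2.63], [-2.82, 2.82]. Speed limits (rad/s): [2.79, 2.79, 3.14, 3.14, 3.14, 3.14].

## Interface

Orientations are given as a 3x3 rotation matrix whose columns are the frame's x, y, z axes.
In Python, from plant import ctrl, sensors, optics gives the robot as it stands. Calls block until the motion is done:
- ctrl.move_ptp(position, orientation): joint-space move of the TCP to a pose.
- ctrl.move_l(position, rot=None, vel=150, threshold=None): straight line of the TCP; rot=None keeps the orientation; vel is the mean speed in mm/s. With threshold (N) it stops when the force on the tool has changed by that much, and returns True; else False.
- ctrl.set_joints(angles): joint-space move.
- ctrl.gripper_to(opening, force=None): finger opening in mm; force is the grip in N (None keeps the last); returns when the fingers have stopped.
- ctrl.hold(seconds).
- ctrl.solve_ik(position, orientation): joint angles nearest the present ones, or None.
- sensors.read_state(): the state.
- optics.grab_frame(name): name is "scene" or "top"; returns (picture, depth): 384x512x3 uint8, red, green, blue; 384x512 float32, mm along the optical axis (not along the pixel's ray), 0 where there is no reading.
- optics.camera_params(name): a dict with "mtx" (3x3 intrinsics, pixels), "R" (3x3) and "t" (3): a world point X has camera coordinates R X + t. Camera axes: x right, y down, z forward; pixel columns grow to the right and rows downward; lengths in mm; the calibration is good to about 2 mm. A picture is of the moment at which its call begins. camera_params takes no time and is no camera call.
A pose or a line that the arm cannot do raises ctrl.MotionError and nothing moves.
- ctrl.finish_job(): hands the job in, once; it reports no verdict.
The state is a dict: "t": time; "q": joint angles; "qvel": joint speeds; "tau": joint torques, N m; "eef_pos": TCP position; "eef_rot": TCP orientation; "force": force on the tool from outside, world axes, zero at the start; "wrist_torque": the same for the moment, N m; "grip_width": finger opening in mm.
Only numpy, scipy, OpenCV 4.12 (cv2) and the standard library are available. Lean on these libraries where they do the work, as an engineer would, in place of code of your own. Each camera call takes 0.05 s, during which the arm holds its last target.

## Working session

There is one attempt and no reset: what is moved stays moved. The work goes in short steps, each a Python script; the robot and the scene stay as the last script left them, time stands still between calls to the robot, and variables do not carry over. Pictures are saved under pics/ and viewed, and the job is handed in when it is done.

```bash
ls; mkdir -p pics; python3 - <<'E'
from plant import ctrl,sensors,optics
import cv2,numpy as np
for n in("scene","top"):
    p,d=optics.grab_frame(n); np.savez(f"pics/{n}0.npz",p=p,d=d)
    cv2.imwrite(f"pics/{n}0.png",cv2.resize(p[...,::-1],(800,600),interpolation=cv2.INTER_CUBIC))
    c=optics.camera_params(n); print(n,c)
    print((d>0).mean())
s=sensors.read_state();print(s['t'],s['force'],s['eef_rot'],s['grip_width'],ctrl.tcp_to_tips)
E
```

```text
pics
scene {'mtx': array([[452.57957972,   0.        , 256.78756403],
       [  0.        , 452.57957972, 193.76966761],
       [  0.        ,   0.        ,   1.        ]]), 'R': array([[ 0.57681657,  0.81686623, -0.00349363],
       [ 0.60478573, -0.42992653, -0.67037109],
       [-0.54910551,  0.38456825, -0.74201779]]), 't': array([-325.14636404, -305.65444586, 1537.41088151])}
0.9956817626953125
top {'mtx': array([[354.37330478,   0.        , 261.77211198],
       [  0.        , 354.37330478, 187.33215818],
       [  0.        ,   0.        ,   1.        ]]), 'R': array([[ 0.00147569, -0.99970098,  0.0244086 ],
       [-0.99257971, -0.00443208, -0.12151488],
       [ 0.12158673, -0.02404817, -0.99228945]]), 't': array([-12.59632597, 571.88297876, 853.91329456])}
0.9960886637369791
0.1 [-0.35823843  0.16843043  0.50940949] [[-9.30569630e-01  3.66113436e-01 -1.05632977e-03]
 [ 3.66114843e-01  9.30567764e-01 -1.88615720e-03]
 [ 2.92438938e-04 -2.14193862e-03 -9.99997663e-01]] 85.2036579749262 25.0
```

View pics/scene0.png

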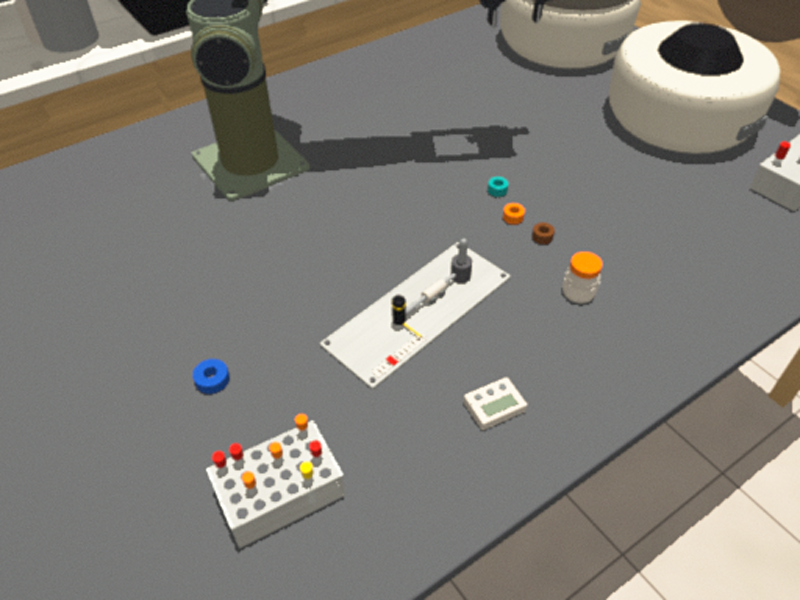

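View pics/top0.png

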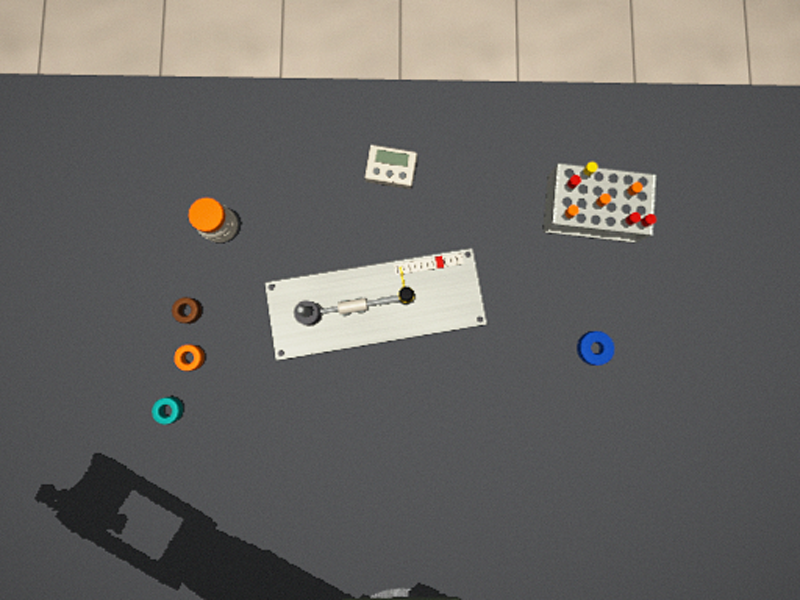

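The scene view shows the blue ring at (211,376), orange at (514,213), spindle top at (463,243), knob at (399,300) and red mark at (392,360). In the top view they are blue (596,348), orange (188,357), hub/spindle (306,312), knob (406,295) and mark (439,262). Next I'll measure them from both views.

```bash
cat > h.py <<'E'
import numpy as np,cv2
from plant import ctrl,sensors,optics
def cloud(n,p,d):
    c=optics.camera_params(n);K,R,t=c['mtx'],c['R'],c['t']
    v,u=np.mgrid[:384,:512]
    r=np.stack([(u-K[0,2])/K[0,0],(v-K[1,2])/K[1,1],np.ones(u.shape)],-1)
    return (r*d[...,None]-t)@R
def ray(n,u,v):
    c=optics.camera_params(n);K,R,t=c['mtx'],c['R'],c['t']
    o=-R.T@t; d=R.T@np.array([(u-K[0,2])/K[0,0],(v-K[1,2])/K[1,1],1]); return o,d/np.linalg.norm(d)
def onplane(n,u,v,z):
    o,d=ray(n,u,v); return o+d*(z-o[2])/d[2]
def tri(a,b):
    o1,d1=a;o2,d2=b
    A=np.stack([d1,-d2],1);s=np.linalg.lstsq(A,o2-o1,rcond=None)[0]
    p,q=o1+s[0]*d1,o2+s[1]*d2
    return (p+q)/2,np.linalg.norm(p-q)
def blobs(p,lo,hi,amin=15):
    m=cv2.inRange(cv2.cvtColor(p,cv2.COLOR_RGB2HSV),lo,hi)
    n,l,s,c=cv2.connectedComponentsWithStats(m)
    return [(l==i,s[i,4],c[i]) for i in range(1,n) if s[i,4]>=amin]
def circ(P):
    A=np.c_[2*P,np.ones(len(P))];x=np.linalg.lstsq(A,(P**2).sum(1),rcond=None)[0]
    return x[:2],np.sqrt(x[2]+x[:2]@x[:2])
E
cat > m.py <<'E'
from h import *
C={'blue':((105,120,40),(130,255,255)),'orange':((8,170,90),(17,255,255)),'red':((0,150,90),(4,255,255)),'yellow':((22,140,80),(32,255,255))}
for n in("scene","top"):
    z=np.load(f"pics/{n}0.npz");p,d=z['p'],z['d'];X=cloud(n,p,d)
    for k,(lo,hi) in C.items():
        for m,a,c in blobs(p,lo,hi,6):
            Q=X[m&(d>0)]
            print(n,k,a,c.round(1),'med',np.median(Q,0).round(1),'z90',np.percentile(Q[:,2],[10,50,90]).round(1))
E
python3 m.py
```

```text
scene blue 409 [134.6 240.3] med [ 492.4 -321.6   22.2] z90 [ 7.8 22.2 25.3]
scene orange 122 [328.5 136.5] med [471.7 336.8  17.7] z90 [ 6.7 17.7 24.2]
scene orange 69 [347.4 147.5] med [547. 344.  23.] z90 [20.3 23.  25.8]
scene orange 106 [373.8 171.3] med [696.8 287.7  72.8] z90 [65.  72.8 77.7]
scene orange 36 [192.5 270.2] med [ 698.5 -265.1   94.9] z90 [85.5 94.9 99.9]
scene orange 30 [176.4 289.1] med [ 718.7 -315.3   94.9] z90 [ 87.3  94.9 100. ]
scene orange 38 [159.  307.8] med [ 737.1 -365.3   94.9] z90 [86.6 94.9 99.9]
scene red 62 [500.5  95.5] med [698.6 828.2  97.8] z90 [ 82.5  97.8 108.3]
scene red 20 [250.4 230.2] med [626.6 -64.8  11.2] z90 [ 9.6 11.2 13.9]
scene red 54 [201.4 286.4] med [ 744.4 -269.6   98.6] z90 [ 87.7  98.6 101. ]
scene red 68 [150.7 288.3] med [ 686.6 -358.8   98.1] z90 [ 87.9  98.1 100.4]
scene red 68 [139.8 293.1] med [ 683.9 -382.6   98.5] z90 [ 87.2  98.5 100.8]
scene yellow 13 [255.2 196.9] med [576.5 -13.2  58.6] z90 [55.6 58.6 63. ]
scene yellow 12 [261.8 209.5] med [592.9  -5.1  19.9] z90 [19.1 19.9 21.2]
scene yellow 68 [195.8 300.2] m
[... 239 characters left out ...]
3 -308.    96.6] z90 [86.8 96.6 98.7]
top orange 409 [131.9 137.2] med [688.1 304.6  74. ] z90 [70.4 74.  76.1]
top orange 49 [365.6 134.8] med [ 691.9 -258.    96.9] z90 [88.3 96.9 98.9]
top orange 118 [117.8 197.8] med [547.2 350.5  21.3] z90 [19.5 21.3 23. ]
top orange 208 [120.5 228.6] med [467.6 340.7  20.4] z90 [ 9.6 20.4 22.9]
top red 46 [367.2 115.3] med [ 740.5 -263.3   96.9] z90 [89.9 96.9 98.8]
top red 99 [410.2 139.8] med [ 680.8 -370.9   96.8] z90 [85.8 96.8 99.3]
top red 31 [281.  167.1] med [628.7 -61.5  10.2] z90 [ 7.8 10.2 12.2]
top yellow 58 [377.5 107.3] med [ 761.  -290.4   96.7] z90 [56.2 96.7 98.8]
top yellow 16 [257.1 177.8] med [597.4   1.   17. ] z90 [ 9.3 17.  18.7]
```

```bash
python3 - <<'E'
import cv2,numpy as np
a=np.load("pics/top0.npz")['p'][150:240,160:320,::-1]
b=np.load("pics/scene0.npz")['p'][145:250,200:330,::-1]
cv2.imwrite("pics/ct.png",cv2.resize(a,None,fx=5,fy=5,interpolation=cv2.INTER_CUBIC))
cv2.imwrite("pics/cs.png",cv2.resize(b,None,fx=5,fy=5,interpolation=cv2.INTER_CUBIC))
E
```

```text
(no output)
```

View pics/ct.png

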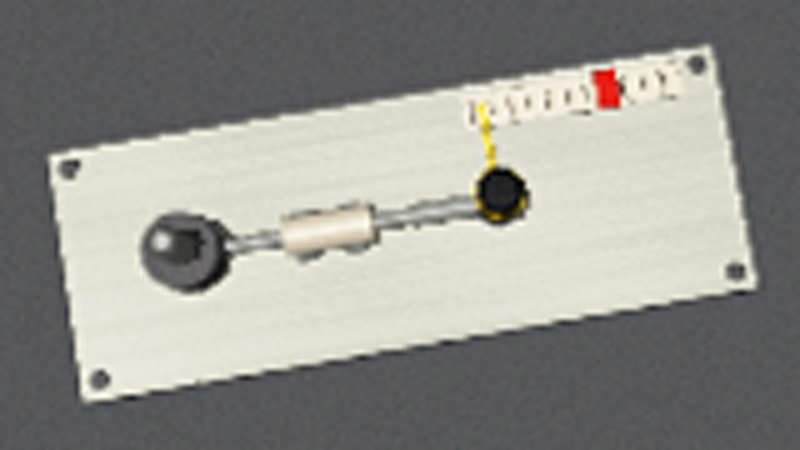

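View pics/cs.png

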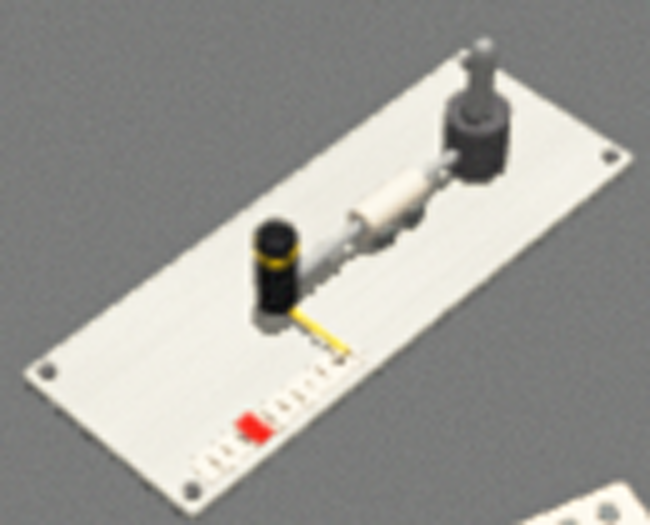

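```bash
cat > m2.py <<'E'
from h import *
import sys
tag=sys.argv[1] if len(sys.argv)>1 else '0'
out={}
for n in("scene","top"):
    z=np.load(f"pics/{n}{tag}.npz");p,d=z['p'],z['d'];X=cloud(n,p,d)
    c=optics.camera_params(n);print(n,'campos',(-c['R'].T@c['t']).round(0))
    # stand plate: light, low saturation, z<15, near
    hsv=cv2.cvtColor(p,cv2.COLOR_RGB2HSV)
    roi=(X[...,0]>440)&(X[...,0]<680)&(X[...,1]>-180)&(X[...,1]<240)&(d>0)
    m=((X[...,2]>4)&(X[...,2]<110)&(hsv[...,2]>110)|(X[...,2]>20))&roi
    nn,l,s,cc=cv2.connectedComponentsWithStats(m.astype(np.uint8)); i=1+s[1:,4].argmax()
    cnt=max(cv2.findContours((l==i).astype(np.uint8),0,1)[0],key=cv2.contourArea)[:,0]
    W=np.array([onplane(n,u,v,8)[:2] for u,v in cnt],np.float32)
    r=cv2.minAreaRect(W);print(n,'plate',np.round(r[0],1),np.round(r[1],1),r[2])
    st=(l==i)
    for k,lo,hi in(('tip',88,105),('hubtop',42,50)):
        q=roi&(X[...,2]>lo)&(X[...,2]<hi)&(np.hypot(X[...,0]-550,X[...,1]-105)<60)
        v,u=np.nonzero(q);out[n,k]=(u.mean(),v.mean());print(n,k,len(u),np.round(out[n,k],1),np.median(X[q],0).round(1),X[q].mean(0).round(1))
    q=roi&(X[...,2]>64)&(X[...,2]<80)&(np.hypot(X[...,0]-585,X[...,1]+0)<60)
    v,u=np.nonzero(q);out[n,'knob']=(u.mean(),v.mean());print(n,'knob',len(u),np.round(out[n,'knob'],1),X[q].mean(0).round(1))
    for k,lo,hi,x,y in(('blue',(105,120,40),(130,255,255),488,-317),('orange',(8,150,60),(17,255,255),470,340)):
        q=(cv2.inRange(hsv,lo,hi)>0)&(X[...,2]>16)&(np.hypot(X[...,0]-x,X[...,1]-y)<45)
        v,u=np.nonzero(q);out[n,k]=(u.mean(),v.mean())
        # bore-filled contour 
        cn=max(cv2.findContours(q.astype(np.uint8),0,1)[0],key=cv2.contourArea)
        W=np.array([onplane(n,*a,22)[:2] for a in cn[:,0]]);cc,rr=circ(W)
        print(n,k,len(u),np.round(out[n,k],1),'mean',X[q].mean(0).round(1),'pl22',onplane(n,*out[n,k],22)[:2].round(1),'fit',cc.round(1),rr.round(1))
    for k,lo,hi,x,y in(('red',(0,150,90),(4,255,255),628,-63),):
        q=(cv2.inRange(hsv,lo,hi)>0)&(np.hypot(X[...,0]-x,X[...,1]-y)<45)
        v,u=np.nonzero(q);out[n,k]=(u.mean(),v.mean());print(n,k,len(u),np.round(out[n,k],1),onplane(n,*out[n,k],9.5).round(1))
for k in('tip','hubtop','knob','blue','orange','red'):
    a,e=tri(ray('scene',*out['scene',k]),ray('top',*out['top',k]));print('TRI',k,a.round(1),'gap',round(e,1))
E
python3 m2.py
```

```text
scene campos [1217. -457.  935.]
scene plate [558.1  46. ] [146.7 370.4] 10.9072847366333
scene tip 24 [295.8 155.2] [540.4 146.   92.7] [539.9 146.9  93.1]
scene hubtop 74 [294.5 167.9] [543.6 143.5  47.3] [541.2 144.6  47.1]
scene knob 57 [254.3 192.1] [568.7 -11.1  70.6]
scene blue 309 [134.1 238.7] mean [ 487.8 -321.1   22.8] pl22 [ 487.3 -321. ] fit [ 486.9 -320.8] 27.6
scene orange 74 [328.4 134.7] mean [468.8 337.1  21.9] pl22 [468.9 337. ] fit [468.8 337.5] 21.7
scene red 20 [250.4 230.2] [625.5 -63.7   9.5]
top campos [464.  10. 917.]
top plate [558.2  44.8] [129.4 348.8] 9.936662673950195
top tip 30 [192.  198.1] [538.9 152.5  92.8] [538.9 152.7  92.5]
top hubtop 104 [197.5 199.7] [538.6 146.1  45.6] [539.3 147.2  45.5]
top knob 75 [259.4 188. ] [566.2  -4.5  68.6]
top blue 337 [381.5 222.5] mean [ 485.1 -315.1   21.5] pl22 [ 485.1 -314.9] fit [ 485.2 -314.9] 27.0
top orange 170 [119.6 228.6] mean [468.6 342.5  21. ] pl22 [468.5 342.2] fit [468.6 342.2] 19.7
top red 31 [281.  167.1] [628.3 -61.6   9.5]
TRI tip [538.1 151.3  89.8] gap 4.3
TRI hubtop [539.2 147.   44.1] gap 1.0
TRI knob [565.5  -6.3  65. ] gap 4.2
TRI blue [ 484.3 -318.7   16.5] gap 3.8
TRI orange [467.5 341.1  19.8] gap 4.1
TRI red [627.2 -62.9  10.8] gap 3.3
```

Both views agree on heights, but there is a ~5 mm lateral offset between the cameras. The top view matches the stand's known dimensions (129.4 x 348.8 mm), so I'll use that one. Squeezing the blue ring along two axes will centre it in robot coordinates, and looking again will then calibrate the top camera.

```bash
cat >> h.py <<'E'
def down(a): # tool y at world angle a (deg)
    a=np.radians(a);y=np.array([np.cos(a),np.sin(a),0]);z=np.array([0,0,-1.]);return np.stack([np.cross(y,z),y,z],1)
def rep(s=''):
    r=sensors.read_state();print(s,'t',round(r['t'],2),'p',np.round(r['eef_pos'],1),'F',np.round(r['force'],1),'w',round(r['grip_width'],1),'q',np.round(r['q'],2));return r
def snap(tag,names=("scene","top")):
    for n in names:
        p,d=optics.grab_frame(n);np.savez(f"pics/{n}{tag}.npz",p=p,d=d)
        cv2.imwrite(f"pics/{n}{tag}.png",cv2.resize(p[...,::-1],(800,600),interpolation=cv2.INTER_CUBIC))
E
python3 - <<'E'
from h import *
for a in(0,10,90,100,180,190,270,280):
    for P in((485,-315,120),(485,-315,28),(539,153,160),(468.5,342,28),(566,-4,60),(578,-70,60)):
        q=ctrl.solve_ik(np.array(P,float),down(a));print(a,P,None if q is None else np.round(q,2))
E
```

```text
0 (485, -315, 120) [-0.73  0.36  1.65 -0.    1.13 -0.73]
0 (485, -315, 28) [-0.73  0.5   1.69 -0.    0.96 -0.73]
0 (539, 153, 160) [ 0.12  0.27  1.67 -0.    1.2   0.12]
0 (468.5, 342, 28) [ 0.48  0.5   1.68 -0.    0.96  0.48]
0 (566, -4, 60) [-0.16  0.42  1.71 -0.    1.01 -0.16]
0 (578, -70, 60) [-0.27  0.45  1.67 -0.    1.02 -0.27]
10 (485, -315, 120) [-0.73  0.36  1.65 -0.    1.13 -0.9 ]
10 (485, -315, 28) [-0.73  0.5   1.69 -0.    0.96 -0.9 ]
10 (539, 153, 160) [ 0.12  0.27  1.67 -0.    1.2  -0.05]
10 (468.5, 342, 28) [ 0.48  0.5   1.68 -0.    0.96  0.31]
10 (566, -4, 60) [-0.16  0.42  1.71 -0.    1.01 -0.33]
10 (578, -70, 60) [-0.27  0.45  1.67 -0.    1.02 -0.44]
90 (485, -315, 120) [-0.73  0.36  1.65 -0.    1.13 -2.3 ]
90 (485, -315, 28) [-0.73  0.5   1.69 -0.    0.96 -2.3 ]
90 (539, 153, 160) [ 0.12  0.27  1.67 -0.    1.2  -1.45]
90 (468.5, 342, 28) [ 0.48  0.5   1.68 -0.    0.96 -1.09]
90 (566, -4, 60) [-0.16  0.42  1.71 -0.    1.01 -1.73]
90 (578, -70, 60) [-0.27  0.45  1.67 -0.    1.02 -1.84]
100 (485, -315, 120) [-0.73  0.36  1.65 -0.    1.13 -2.47]
100 (485, -315, 28) [-0.
[... 786 characters left out ...]
 2.7 ]
270 (485, -315, 120) [-0.73  0.36  1.65 -0.    1.13  0.85]
270 (485, -315, 28) [-0.73  0.5   1.69 -0.    0.96  0.85]
270 (539, 153, 160) [ 0.12  0.27  1.67 -0.    1.2   1.69]
270 (468.5, 342, 28) [ 0.48  0.5   1.68 -0.    0.96  2.05]
270 (566, -4, 60) [-0.16  0.42  1.71 -0.    1.01  1.41]
270 (578, -70, 60) [-0.27  0.45  1.67 -0.    1.02  1.3 ]
280 (485, -315, 120) [-0.73  0.36  1.65 -0.    1.13  0.67]
280 (485, -315, 28) [-0.73  0.5   1.69 -0.    0.96  0.67]
280 (539, 153, 160) [ 0.12  0.27  1.67 -0.    1.2   1.52]
280 (468.5, 342, 28) [ 0.48  0.5   1.68 -0.    0.96  1.88]
280 (566, -4, 60) [-0.16  0.42  1.71 -0.    1.01  1.24]
280 (578, -70, 60) [-0.27  0.45  1.67 -0.    1.02  1.13]
```

```bash
python3 - <<'E'
from h import *
ctrl.move_ptp(np.array([485,-315,110.]),down(0));rep('above')
print(ctrl.move_l(np.array([485,-315,30.]),vel=120,threshold=4));rep('low')
ctrl.gripper_to(50,force=20);rep('gripx')
ctrl.gripper_to(85)
ctrl.move_ptp(np.array([485,-315,30.]),down(270));rep('rot')
ctrl.gripper_to(50,force=20);rep('gripy')
ctrl.gripper_to(85)
ctrl.hold(.1)
snap('1')
E
python3 - <<'E'
E
python3 - <<'E'
import cv2,numpy as np
b=np.load("pics/scene1.npz")['p'][100:300,40:240,::-1]
cv2.imwrite("pics/c1.png",cv2.resize(b,None,fx=3,fy=3,interpolation=cv2.INTER_CUBIC))
E
```

```text
above t 3.27 p [ 485.5 -314.3  110.2] F [-0.8 -0.4 -0. ] w 85.3 q [-0.72  0.37  1.66  0.    1.11 -0.73]
False
low t 4.08 p [ 485.6 -315.4   30.6] F [0.5 0.6 0.8] w 85.3 q [-0.73  0.49  1.68 -0.    0.96 -0.73]
gripx t 4.48 p [ 485.7 -315.6   31.3] F [-1.   0.2  7.2] w 54.6 q [-0.73  0.49  1.68  0.    0.96 -0.73]
rot t 6.29 p [ 485. -315.   30.] F [-0.  -0.6 -1.1] w 85.2 q [-0.73  0.49  1.69  0.    0.96  0.84]
gripy t 6.68 p [ 485.2 -315.1   30.4] F [-0.7  0.8  3.1] w 55.6 q [-0.73  0.49  1.68 -0.    0.96  0.85]
```

View pics/c1.png

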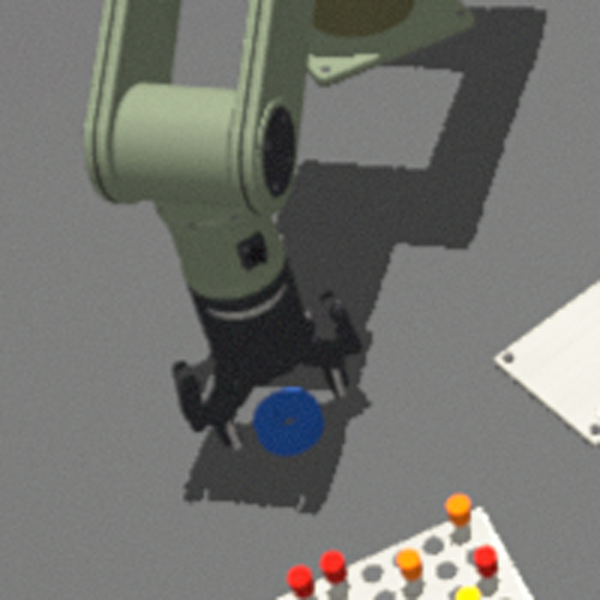

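View pics/top1.png

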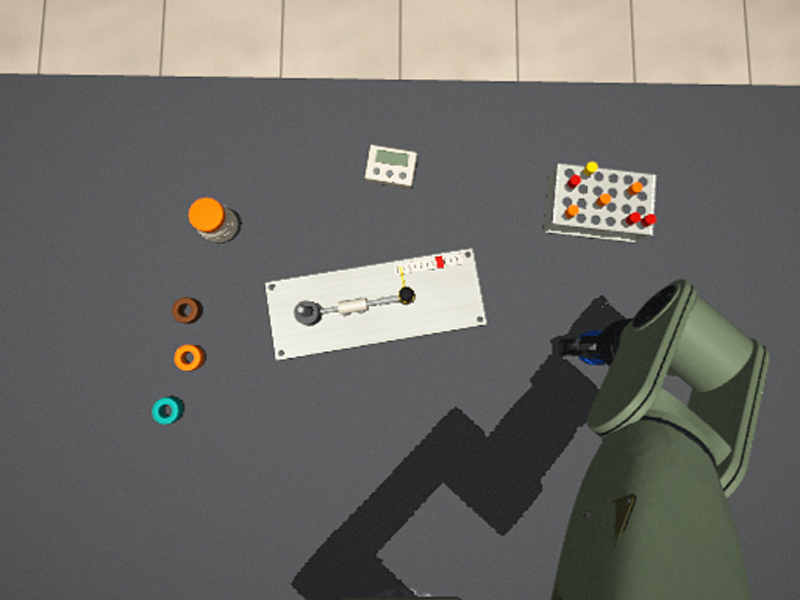

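The scene crop shows the blue ring standing free between the open fingers at crop (288,420). The top view is blocked by the arm, so I'll compare the ring in the scene view before and after centring.

```bash
python3 - <<'E'
from h import *
for t in '01':
    z=np.load(f"pics/scene{t}.npz");p,d=z['p'],z['d'];X=cloud('scene',p,d);hsv=cv2.cvtColor(p,cv2.COLOR_RGB2HSV)
    q=(cv2.inRange(hsv,(103,130,30),(130,255,255))>0)&(np.hypot(X[...,0]-488,X[...,1]+320)<45)
    cn=max(cv2.findContours(q.astype(np.uint8),0,1)[0],key=cv2.contourArea)
    m=cv2.moments(cn);u,v=m['m10']/m['m00'],m['m01']/m['m00'];print(t,q.sum(),cv2.fitEllipse(cn),u,v,onplane('scene',u,v,11))
E
```

```text
0 404 ((134.5921630859375, 240.29345703125), (21.1011962890625, 22.745018005371094), 61.55403137207031) 134.60569648420113 240.28749443702714 [ 483.6712842  -320.36152904   11.        ]
1 399 ((135.81344604492188, 240.19354248046875), (21.206018447875977, 22.597740173339844), 52.639549255371094) 135.81635388739946 240.20956210902588 [ 485.21644256 -317.76680027   11.        ]
```

```bash
python3 - <<'E'
from h import *
ctrl.gripper_to(50,force=40);rep('grip')
ctrl.move_l(np.array([485,-315,155.]),vel=150);rep('lift')
ctrl.move_l(np.array([537.8,150.8,155.]),vel=220)
ctrl.move_l(np.array([537.8,150.8,133.]),vel=80);rep('over')
ctrl.hold(.1);snap('2');rep()
E
python3 - <<'E'
import cv2,numpy as np
a=np.load("pics/top2.npz")['p'][130:290,130:310,::-1]
b=np.load("pics/scene2.npz")['p'][60:220,220:370,::-1]
cv2.imwrite("pics/c2.png",np.hstack([cv2.resize(a,(390,400)),cv2.resize(b,(400,400))]))
E
```

```text
grip t 7.69 p [ 485.4 -315.4   30.6] F [-0.3  0.4  2.2] w 55.0 q [-0.73  0.49  1.68 -0.    0.96  0.85]
lift t 8.68 p [ 484.2 -314.3  153.7] F [-0.2  0.2 -1.4] w 54.4 q [-0.73  0.32  1.63  0.    1.2   0.85]
over t 11.38 p [536.9 150.6 131.7] F [-0.5  0.3 -0.2] w 54.4 q [ 0.12  0.31  1.7  -0.    1.14  1.69]
 t 11.58 p [538.2 150.9 133.4] F [ 0.3  0.1 -0.6] w 54.4 q [ 0.12  0.3   1.69 -0.    1.14  1.69]
```

View pics/c2.png

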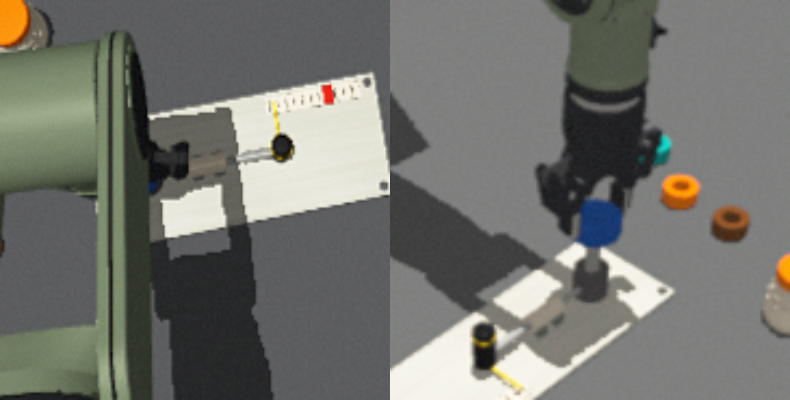

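The top view is blocked. In the scene view the blue ring sits over the spindle but perhaps slightly to the right: ring at crop col 600, spindle col 594. I'll measure the difference across the view.

```bash
python3 - <<'E'
from h import *
z=np.load("pics/scene2.npz");p,d=z['p'],z['d'];X=cloud('scene',p,d);hsv=cv2.cvtColor(p,cv2.COLOR_RGB2HSV)
q=(cv2.inRange(hsv,(103,130,30),(130,255,255))>0);q[:, :220]=0;q[:100]=0
cn=max(cv2.findContours(q.astype(np.uint8),0,1)[0],key=cv2.contourArea);x,y,w,h=cv2.boundingRect(cn);print('bbox',x,y,w,h)
for v in range(y,y+h):
    c=np.nonzero(q[v])[0];print(v,c.min(),c.max(),(c.min()+c.max())/2)
print('nominal ring centre proj',)
c=optics.camera_params('scene')
def pr(P):
    a=c['mtx']@(c['R']@np.array(P)+c['t']);return (a[:2]/a[2]).round(2)
for zz in(103,114,125):print(zz,pr([538.2,150.9,zz]))
z=np.load("pics/scene0.npz");p0,d0=z['p'],z['d'];X0=cloud('scene',p0,d0)
for v in range(151,183):
    r=p0[v,282:312].astype(int).sum(1)//3
    print(v,r)
for zz in(20,46,70,92):print(zz,pr([537.8,150.8,zz]))
E
```

```text
bbox 291 140 16 19
140 293 298 295.5
141 292 304 298.0
142 292 305 298.5
143 291 305 298.0
144 291 306 298.5
145 292 306 299.0
146 292 306 299.0
147 292 306 299.0
148 292 306 299.0
149 292 306 299.0
150 292 306 299.0
151 292 306 299.0
152 291 306 298.5
153 291 305 298.0
154 291 305 298.0
155 291 304 297.5
156 291 303 297.0
157 293 301 297.0
158 294 298 296.0
nominal ring centre proj
103 [296.81 151.57]
114 [297.07 148.54]
125 [297.32 145.47]
151 [123 123 122 123 126 122 119 123 123 122 124 121 121 123 124 120 121 120
 121 118 120 124 123 120 120 124 122 124 122 124]
152 [123 122 123 126 124 121 123 124 123 120 118 121 124 129 146 148 127 122
 123 124 121 122 121 123 120 120 121 121 125 123]
153 [121 121 124 119 122 122 121 124 119 121 121 118 129 165 193 187 147 122
 120 124 121 122 124 122 120 122 122 122 124 123]
154 [120 123 121 123 124 123 123 123 120 123 134 129 131 156 178 172 141 124
 121 121 120 123 124 121 124 122 126 125 119 122]
155 [123 123 122 123 124 122 123 118 126 150 205 182 131 126 138 136 123 117
 121 125 121 120 123 122 122 121 120 122 124 122]
156 [124 123 121 12
[... 2785 characters left out ...]
35 228 214 202 182 158 116  77  54  51  54  54  57  58  56  50  49
  94 205 232 234 233 233 233 235 236 235 235 236]
179 [243 243 227 198 176 161 196 149  83  58  52  54  55  54  54  52  59  86
 129 221 234 233 233 234 235 236 236 237 236 236]
180 [245 243 226 179 160 141 161 131 119 111  81  61  58  58  59  69 108 192
 219 233 234 233 235 234 235 235 236 236 237 238]
181 [242 237 225 190 147 120 117 134 200 217 163 120 117 117 115 131 193 233
 234 233 235 236 236 236 237 236 237 239 238 238]
182 [235 226 210 172 131 125 133 201 234 238 225 217 221 221 220 220 232 235
 235 232 234 237 237 236 235 237 237 238 237 238]
20 [294.88 173.12]
46 [295.43 166.57]
70 [295.95 160.35]
92 [296.44 154.49]
```

The finger hides the ring's left edge, since 15 px show of the expected 20. Going by its right edge (306.5), the ring centre is at about 296.5, against 296.7 for the spindle axis, so they agree within 1 mm. Lowering now.

```bash
python3 - <<'E'
from h import *
r=ctrl.move_l(np.array([537.8,150.8,72.]),vel=50,threshold=5);s=rep(f'down {r}')
E
```

```text
down True t 12.61 p [537.2 150.7  76.6] F [-0.7 -0.3  4.4] w 54.5 q [ 0.12  0.39  1.72 -0.    1.03  1.69]
```

```bash
python3 - <<'E'
from h import *
ctrl.gripper_to(85);rep('open')
ctrl.move_l(np.array([537.8,150.8,160.]),vel=150)
ctrl.move_ptp(np.array([466.7,340.3,130.]),down(30));rep('orange above')
ctrl.hold(.1);snap('3')
E
python3 - <<'E'
import cv2,numpy as np
a=np.load("pics/top3.npz")['p'][130:290,60:260,::-1]
b=np.load("pics/scene3.npz")['p'][80:220,220:370,::-1]
cv2.imwrite("pics/c3.png",np.hstack([cv2.resize(a,(400,320)),cv2.resize(b,(343,320))]))
E
```

```text
open t 13.03 p [535.9 150.5  75.2] F [-0.   0.2 -0.5] w 84.7 q [0.12 0.39 1.73 0.   1.03 1.69]
orange above t 15.27 p [466.6 339.9 129.5] F [-1.1  0.8 -0.1] w 85.3 q [ 0.48  0.34  1.65 -0.    1.15 -0.04]
```

View pics/c3.png

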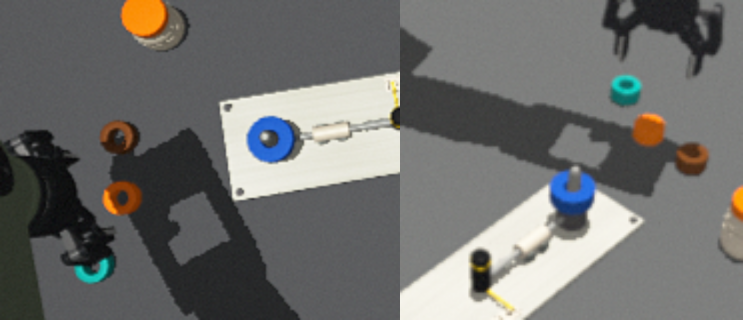

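Blue is flat on the hub around the spindle, at scene crop (572,192) and top crop (270,138). Before closing on orange I'll check blue's height and how much room the teal and brown rings leave.

```bash
python3 - <<'E'
from h import *
z=np.load("pics/top3.npz");p,d=z['p'],z['d'];X=cloud('top',p,d);hsv=cv2.cvtColor(p,cv2.COLOR_RGB2HSV)
q=(cv2.inRange(hsv,(103,120,30),(130,255,255))>0)&(X[...,2]>60)&(X[...,1]>80)
print('blue on hub',q.sum(),X[q].mean(0).round(1),'z',np.percentile(X[q][:,2],[10,50,90]).round(1))
z=np.load("pics/top0.npz");p,d=z['p'],z['d'];X=cloud('top',p,d);hsv=cv2.cvtColor(p,cv2.COLOR_RGB2HSV)
for n,lo,hi in(('teal',(78,100,40),(98,255,255)),('brown',(4,100,20),(16,255,140))):
    q=(cv2.inRange(hsv,lo,hi)>0)&(X[...,2]>16)&(X[...,1]>250)&(X[...,2]<40)
    for m,a,c in [(q,0,0)]:print(n,q.sum(),np.median(X[q],0).round(1),X[q].min(0).round(),X[q].max(0).round())
E
```

```text
blue on hub 345 [538.4 150.1  67.7] z [65.4 67.5 69.3]
teal 186 [384.6 373.4  21. ] [365. 352.  16.] [406. 394.  26.]
brown 159 [544.9 351.6  21. ] [448. 331.  16.] [565. 371.  26.]
```

```bash
python3 - <<'E'
from h import *
ctrl.gripper_to(66)
print(ctrl.move_l(np.array([466.7,340.3,30.]),vel=130,threshold=4));rep('low')
ctrl.gripper_to(36,force=20);rep('g1')
ctrl.gripper_to(66)
ctrl.move_l(np.array([466.7,340.3,75.]),vel=150)
ctrl.move_ptp(np.array([466.7,340.3,75.]),down(280))
print(ctrl.move_l(np.array([466.7,340.3,30.]),vel=100,threshold=4))
ctrl.gripper_to(36,force=40);rep('g2')
ctrl.move_l(np.array([466.7,340.3,170.]),vel=150);rep('lift')
ctrl.move_l(np.array([537.8,150.8,160.]),vel=180)
ctrl.hold(.1);rep('over');snap('4')
E
python3 - <<'E'
import cv2,numpy as np
a=np.load("pics/top4.npz")['p'][130:290,60:260,::-1]
b=np.load("pics/scene4.npz")['p'][60:220,220:370,::-1]
cv2.imwrite("pics/c4.png",np.hstack([cv2.resize(a,(400,320)),cv2.resize(b,(300,320))]))
E
```

```text
False
low t 16.72 p [467.5 340.7  30.8] F [ 1.   0.1 -0.5] w 66.0 q [ 0.48  0.49  1.69  0.    0.96 -0.04]
g1 t 17.06 p [467.6 340.8  31.5] F [-1.4 -1.3  6.3] w 41.4 q [ 0.48  0.49  1.69  0.    0.96 -0.04]
False
g2 t 20.49 p [467.7 340.9  31.3] F [-0.5  0.2  5.4] w 40.7 q [0.48 0.49 1.69 0.   0.96 1.88]
lift t 21.57 p [465.8 339.8 168.6] F [-0.4  0.4 -0.7] w 40.9 q [ 0.48  0.3   1.62 -0.    1.23  1.88]
over t 22.95 p [537.4 151.7 160. ] F [-0.1 -0.2 -0.2] w 40.7 q [0.12 0.27 1.68 0.   1.2  1.51]
```

View pics/c4.png

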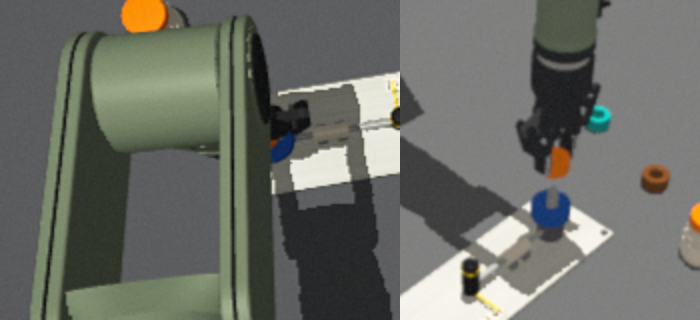

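The scene crop shows orange held at (557,163), above blue at (550,210), and the brown and teal rings are untouched. Lowering it.

```bash
python3 - <<'E'
from h import *
ctrl.move_l(np.array([537.8,150.8,136.]),vel=100)
r=ctrl.move_l(np.array([537.8,150.8,94.]),vel=40,threshold=5);s=rep(f'down {r}')
E
```

```text
down True t 24.29 p [537.3 150.7  99.3] F [-1.4 -0.3  4.3] w 40.6 q [0.12 0.35 1.71 0.   1.08 1.51]
```

```bash
python3 - <<'E'
from h import *
ctrl.gripper_to(75);ctrl.hold(.3)
ctrl.move_l(np.array([537.8,150.8,165.]),vel=120)
ctrl.move_ptp(np.array([470,-200,220.]),down(280));rep()
ctrl.hold(.1);snap('5')
z=np.load("pics/top5.npz");p,d=z['p'],z['d'];X=cloud('top',p,d);hsv=cv2.cvtColor(p,cv2.COLOR_RGB2HSV)
for n,lo,hi in(('blue',(103,120,30),(130,255,255)),('orange',(8,150,60),(17,255,255))):
    q=(cv2.inRange(hsv,lo,hi)>0)&(X[...,2]>55)&(np.hypot(X[...,0]-538,X[...,1]-151)<45)
    print(n,q.sum(),X[q].mean(0).round(1),np.percentile(X[q][:,2],[10,50,90]).round(1))
a=p[130:290,130:330,::-1];b=np.load("pics/scene5.npz")['p'][100:260,180:380,::-1]
cv2.imwrite("pics/c5.png",np.hstack([cv2.resize(a,(400,320)),cv2.resize(b,(400,320))]))
E
python3 m2.py 5 | grep -E 'plate|knob|red'
```

```text
t 27.09 p [ 470.1 -199.1  219.5] F [ 0.  -0.1 -0.1] w 75.0 q [-0.57  0.1   1.74  0.    1.3   0.82]
blue 125 [537.  142.8  66.9] [64.9 67.3 69.2]
orange 81 [536.7 147.6  86.1] [77.6 88.7 90.6]
scene plate [551.   52.2] [154.8 388.4] 10.474820137023926
scene knob 57 [254.4 192.1] [568.2 -10.5  69.9]m2.py:24: RuntimeWarning: Mean of empty slice.
  v,u=np.nonzero(q);out[n,k]=(u.mean(),v.mean())
  ret = ret.dtype.type(ret / rcount)
Traceback (most recent call last):
  File "m2.py", line 26, in <module>
    cn=max(cv2.findContours(q.astype(np.uint8),0,1)[0],key=cv2.contourArea)
ValueError: max() iterable argument is empty
```

View pics/c5.png

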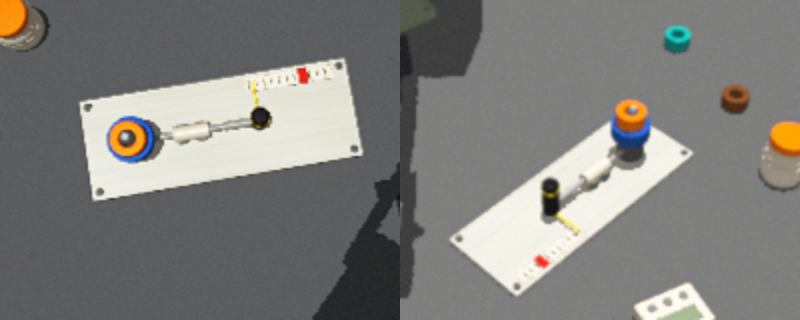

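Both rings are home: top faces measure 67.3 and 88.7 mm against 68 and 90. Next, the travel from pointer to mark in the stand frame.

```bash
cat > travel.py <<'E'
from h import *
import sys
O=np.array([558.2,44.8]);a=np.radians(9.94);ex=np.array([np.cos(a),np.sin(a)]);ey=np.array([-np.sin(a),np.cos(a)])
for n in('top','scene'):
    z=np.load(f"pics/{n}{sys.argv[1]}.npz");p,d=z['p'],z['d'];X=cloud(n,p,d);hsv=cv2.cvtColor(p,cv2.COLOR_RGB2HSV)
    near=(np.hypot(X[...,0]-600,X[...,1]+40)<100)&(X[...,2]<30)
    for k,lo,hi,h in(('yellow',(22,110,80),(32,255,255),15),('red',(0,150,90),(4,255,255),9.5)):
        v,u=np.nonzero((cv2.inRange(hsv,lo,hi)>0)&near)
        if len(u)<3: print(n,k,'few',len(u));continue
        S=np.array([onplane(n,*c,h)[:2] for c in zip(u,v)])-O
        x,y=S@ex,S@ey
        print(n,k,len(u),'x',x.min().round(1),x.max().round(1),'y mean',y.mean().round(2),'fit',np.polyfit(x,y,1).round(3) if k=='yellow' else '')
E
python3 travel.py 5; python3 travel.py 0
```

```text
top yellow 19 x -6.2 50.5 y mean -51.67 fit [  0.172 -56.929]
top red 29 x 42.3 59.7 y mean -117.23 fit 
scene yellow 20 x -18.7 45.4 y mean -50.35 fit [ -0.283 -43.779]
scene red 20 x 39.8 56.3 y mean -118.51 fit 
top yellow 19 x -4.1 51.0 y mean -51.09 fit [  0.158 -56.371]
top red 31 x 41.0 59.7 y mean -116.9 fit 
scene yellow 22 x -18.7 45.4 y mean -50.51 fit [ -0.258 -44.728]
scene red 20 x 39.8 56.3 y mean -118.51 fit
```

```bash
python3 - <<'E'
from h import *
R=down(279.94)
ctrl.gripper_to(60)
ctrl.move_ptp(np.array([565.2,-7,125.]),R)
print(ctrl.move_l(np.array([565.2,-7,62.]),vel=90,threshold=5));rep('low')
ctrl.gripper_to(18,force=60);rep('grip')
y=np.array([-np.sin(np.radians(9.94)),np.cos(np.radians(9.94)),0])
s=sensors.read_state()
ctrl.move_l(np.array([565.2,-7,62.])-66*y,vel=50);rep('pulled')
ctrl.hold(.3);rep();snap('6')
a=np.load("pics/top6.npz")['p'][130:290,130:330,::-1];b=np.load("pics/scene6.npz")['p'][100:260,180:380,::-1]
cv2.imwrite("pics/c6.png",np.hstack([cv2.resize(a,(400,320)),cv2.resize(b,(400,320))]))
E
python3 travel.py 6
```

```text
False
low t 29.38 p [565.7  -7.2  62.4] F [ 0.1 -0.1  0.7] w 60.0 q [-0.17  0.42  1.71  0.    1.01  1.23]
grip t 29.8 p [565.7  -6.5  63. ] F [-1.6  3.3  5. ] w 22.3 q [-0.16  0.42  1.71  0.    1.01  1.23]
pulled t 31.27 p [576.8 -69.8  63. ] F [-1.3  8.9  7.8] w 22.1 q [-0.27  0.45  1.67  0.    1.03  1.12]
 t 31.57 p [576.8 -69.8  62.9] F [-2.3  8.1  6. ] w 22.4 q [-0.27  0.45  1.67  0.    1.03  1.12]
top yellow few 0
top red few 0
scene yellow 22 x 9.4 46.6 y mean -116.61 fit [ 2.20000e-02 -1.17198e+02]
scene red 13 x 40.3 56.3 y mean -119.65 fit
```

View pics/c6.png

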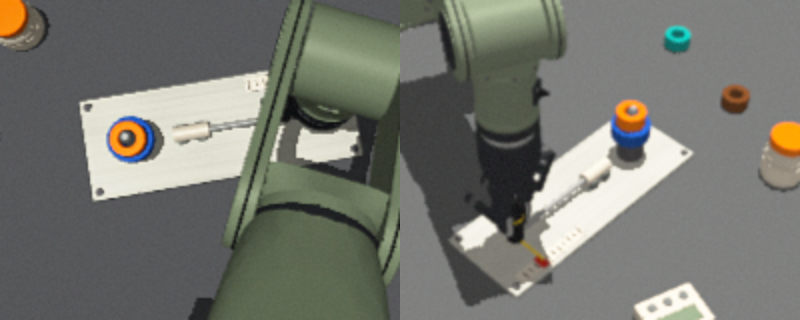

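The scene crop shows the pointer tip at the red mark, about (543,262). The arm yielded about 2 mm against the spring, so the pointer is ~2 mm short. I'll pull 2.3 mm further.

```bash
python3 - <<'E'
from h import *
y=np.array([-np.sin(np.radians(9.94)),np.cos(np.radians(9.94)),0])
ctrl.move_l(np.array([565.2,-7,62.])-68.3*y,vel=20);ctrl.hold(.4);rep('pulled');snap('7')
b=np.load("pics/scene7.npz")['p'][200:250,225:285,::-1]
cv2.imwrite("pics/c7.png",cv2.resize(b,None,fx=10,fy=10,interpolation=cv2.INTER_CUBIC))
E
python3 travel.py 7
```

```text
pulled t 32.33 p [577.1 -71.9  62.9] F [-2.4  8.1  7.5] w 22.6 q [-0.27  0.45  1.67  0.    1.03  1.12]
top yellow few 0
top red few 0
scene yellow 20 x 8.1 38.8 y mean -119.19 fit [ 1.80000e-02 -1.19613e+02]
scene red 11 x 42.6 56.3 y mean -119.54 fit
```

View pics/c7.png

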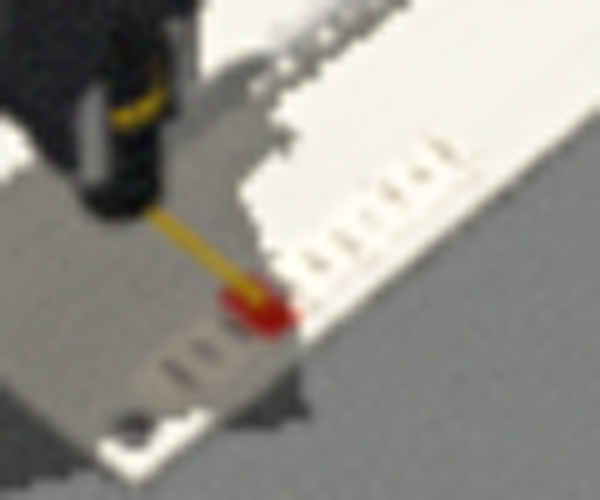

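The zoom shows the yellow tip at (262,297) in the middle of the red mark, which spans about 222–298. Pointer y is -119.2 and mark y is -118.5, so they agree within 1 mm. I'll check that everything is still, then hand in.

```bash
python3 - <<'E'
from h import *
ctrl.hold(.3);s=rep();print(np.abs(s['qvel']).max())
z=np.load("pics/scene7.npz");p,d=z['p'],z['d'];X=cloud('scene',p,d);hsv=cv2.cvtColor(p,cv2.COLOR_RGB2HSV)
for n,lo,hi in(('blue',(103,120,30),(130,255,255)),('orange',(8,150,60),(17,255,255))):
    q=(cv2.inRange(hsv,lo,hi)>0)&(X[...,2]>40)&(np.hypot(X[...,0]-538,X[...,1]-151)<45)
    print(n,q.sum(),X[q].mean(0).round(1),X[q][:,2].max().round(1))
ctrl.finish_job()
E
```

```text
t 32.73 p [577.1 -71.9  63. ] F [-2.7  8.1  7.4] w 22.4 q [-0.27  0.45  1.67  0.    1.03  1.12]
0.0007437361471369032
blue 149 [552.1 136.   63.6] 72.5
orange 116 [542.3 141.9  85.8] 95.2
the job is handed in; nothing more can be done
```

I threaded the blue ring and then the orange one onto the spindle and let go of both. I then gripped the knob, pulled the rod to the red mark and handed the job in at about 33 s while holding it there. No verdict was reported.

**Rings:** After release, the top view put their upper faces at 67.3 mm (blue) and 88.7 mm (orange), against 68 and 90 expected. Seating contact also came at the expected heights. My last ring check, from the scene view, was coarse and only showed both rings still on the spindle.

**Rod:** In the scene view the pointer is within 1 mm of the mark centre along the rod (y -119.2 against -118.5 mm). The arm was still. It felt about 8 N from the spring, with the fingers closed on the knob at a grip setting of 60 N.

**Disagreements and limits:**
- **Camera offset:** The two cameras disagreed by 4 to 6 mm sideways. I corrected this by squeezing the blue ring along two axes, which gave its position in robot coordinates.
- **Rod short at first:** The first pull fell about 2 mm short because the arm yielded against the spring, so I pulled 2.3 mm further.
- **Blocked view:** The arm hid the mark from the top camera at the end, so the final pointer check comes from one camera only.
- **Bystanders:** The tube rack, specimen jar and timer were never approached, but I did not measure their positions again.

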